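# Unlock the medicine box and hold the key turned

## Task

Unlock the grey medicine box for me: on its keypad press the round button, then the square one, then the cross-shaped one, one at a time and each right down, and leave the bar-shaped button alone. Then take the key from its wooden stand, push it fully home into the box's lock (its pins are sticky, so wiggle it if it binds), turn it a quarter turn clockwise as far as it goes and finish still gripping it and holding it turned against the spring, so that I can lift the lid. Do not knock the mug, the jar or the shaker out of place.

Things in the scene. Friction and masses are not known exactly. Their poses are not given: they have to be found in the camera images.
- lock_box: Grey steel box, 140 x 236 mm, 72 mm high, fixed. Origin: centre of its underside; long side along its y. Lid level, top 72 mm up. A black keypad plate (108 x 108 mm) lies on the lid with its centre at x = 0, y = -55 mm; the key lock stands at x = 0, y = +72 mm.
- keyway (a point): Centre of the keyway's mouth, on the face of the brass plug, 75 mm above the worktop. Axes turn with the plug: y along the keyway, x across it, z up. The keyway is an upright slot 14.6 mm (y) by 6 mm (x), 36 mm deep, the same after half a turn. A fixed steel ring round the plug (42 mm outside, 25 mm inside diameter) stands 1.5 mm above the face.
- lock: Fixed body of the lock; origin at the keyway's mouth; z up. Inside, 10 and 20 mm down, a pair of sticky pins juts into the slot from both broad sides, leaving 1.6 mm between. Each resists with 5 to 6 N of dry friction and stays where pushed. Pushed dead straight the key binds on each pair (some 10 to 16 N); rocking it 1 mm to and fro across the slot (keyway x) while pushing eases it past.
- plug (a joint): Turning of the plug, rad: 0 at rest, growing clockwise seen from above; a quarter turn is 1.57, the stop is at 1.65. A spring turns it back (0.02 N m at 0, 0.16 N m at the stop), so it must be held. The key has about 0.2 rad of play in the keyway: turn the key that much further, until the plug meets its stop.
- key: Loose key standing blade down in the stand. Origin: centre of its shoulder's underside, 38 mm above the worktop at the start (resting on the stand). Blade below it: 30 mm long, 12 mm broad (its y), 4 mm thick (its x), round tip, the same after half a turn. Above it a neck 6 mm high, 16 x 6 mm, then the bow. Fully home, the shoulder rests on the plug's face. About 30 g.
- key_grip (a point): Middle of the key's black plastic bow, 23 mm above the key's origin: pinch it across its 9 mm thickness (along the key's x). The bow is 28 mm broad (y) and reaches from 6 to 40 mm above the key's origin.
- stand: Wooden block 64 x 64 mm, 38 mm high, fixed; origin at the centre of its underside. Upright slot in its middle for the key's blade, 34 mm deep, long side along its y, about 1 mm of clearance each side of the blade. Lift the key straight up by 40 mm to free it.
- mug: Blue mug with handle, 82 x 117 x 91 mm, bystander; origin at the centre of its underside.
- jar: Glass jar with a black lid, 63 mm across, 94 mm high, bystander; origin at the centre of its underside.
- shaker: Small shaker with a metal top, 44 mm across, 90 mm high, bystander; origin at the centre of its underside.
- round_top (a point): Centre of the top face of the keypad button whose outline is a round disc, 24 mm across; 84.5 mm above the worktop when up. Axes along the keypad's. The four buttons stand in a 2 x 2 square, 46 mm between centres; which shape is in which place varies.
- btn_round (a joint): Travel of that round button in m: 0 up, 0.005 fully down. Spring: begins to move at 1.2 N, fully down at 5.2 N; it comes back up when let go.
- square_top (a point): Centre of the top face of the keypad button whose outline is a square, 22 mm a side; 84.5 mm above the worktop when up. Axes along the keypad's. The four buttons stand in a 2 x 2 square, 46 mm between centres; which shape is in which place varies.
- btn_square (a joint): Travel of that square button in m: 0 up, 0.005 fully down. Spring: begins to move at 1.2 N, fully down at 5.2 N; it comes back up when let go.
- cross_top (a point): Centre of the top face of the keypad button whose outline is a plus-shaped cross, two bars 28 x 10 mm; 84.5 mm above the worktop when up. Axes along the keypad's. The four buttons stand in a 2 x 2 square, 46 mm between centres; which shape is in which place varies.
- btn_cross (a joint): Travel of that cross button in m: 0 up, 0.005 fully down. Spring: begins to move at 1.2 N, fully down at 5.2 N; it comes back up when let go.
- bar_top (a point): Centre of the top face of the keypad button whose outline is a single straight bar, 10 x 30 mm; 84.5 mm above the worktop when up. Axes along the keypad's. The four buttons stand in a 2 x 2 square, 46 mm between centres; which shape is in which place varies.
- btn_bar (a joint): Travel of that bar button in m: 0 up, 0.005 fully down. Spring: begins to move at 1.2 N, fully down at 5.2 N; it comes back up when let go.

How it is judged (in metres and radians):
On the way, in this order (a step that is already met when the one before it is completed fails the run):
1. the round button is pressed down, alone (value of joint btn_round above 0.0035 m and value of joint each of btn_square, btn_cross, btn_bar below 0.002 m), for 0.05 s.
2. the square button is pressed down, alone (value of joint btn_square above 0.0035 m and value of joint each of btn_round, btn_cross, btn_bar below 0.002 m), for 0.05 s.
3. the cross button is pressed down, alone (value of joint btn_cross above 0.0035 m and value of joint each of btn_round, btn_square, btn_bar below 0.002 m), for 0.05 s.
4. the key stands fully home in the lock, not yet turned (z of key in the frame of keyway between -0.004 and 0.003 m and horizontal distance between key and keyway below 0.003 m and angle between key's own z axis and vertical below 0.12 rad and angle between the y axis of key and the y axis of keyway, either way round below 0.35 rad and value of joint plug below 0.5 rad), for 0.1 s.
5. the key is turned a quarter turn clockwise (z of key in the frame of keyway between -0.004 and 0.003 m and horizontal distance between key and keyway below 0.003 m and angle between key's own z axis and vertical below 0.12 rad and angle between the y axis of key and the y axis of keyway, either way round below 0.35 rad and value of joint plug above 1.3 rad), for 0.3 s.
At the end, for the whole second after the job is handed in: Key home in the lock (shoulder within 3 mm of the plug face, 3 mm of its axis, upright within 7 deg), plug held above 1.3 rad, fingers gripping the key (over 2 N), all at rest, no keypad button down, mug, jar and shaker within 30 mm of their starts (all of step 5 and contact force between the fingers and key above 2 N and linear speed of key below 0.02 m/s and value of joint plug below 1.75 rad and value of joint each of btn_round, btn_square, btn_cross, btn_bar below 0.002 m and distance of each of mug, jar, shaker from where it was at the start of the episode below 0.03 m); the arm keeps its last pose, push and grip.
It fails at once if the bar-shaped button is pressed (value of joint btn_bar above 0.0025 m).
It fails at once if two keypad buttons are down at once (value of joint each of btn_round, btn_square above 0.0025 m or value of joint each of btn_round, btn_cross above 0.0025 m or value of joint each of btn_square, btn_cross above 0.0025 m).
It fails at once if the mug is knocked out of place (distance of mug from where it was at the start of the episode above 0.03 m).
It fails at once if the glass jar is knocked out of place (distance of jar from where it was at the start of the episode above 0.03 m).
It fails at once if the shaker is knocked out of place (distance of shaker from where it was at the start of the episode above 0.03 m).
It also fails if it takes over 72 s, if anything falls off the work surface, if the arm or the gripper's body presses on something with over 40 N, if the wrist force passes 120 N, or if a joint passes its speed limit or range.

## Robot

A 6-joint arm with a two-finger parallel gripper is mounted at the origin on a cart in front of the work surface, level with it; the furniture and walls round the work are solid. World frame = base frame: x ahead of the robot, y to its left, z up, the work surface at z = 0. Lengths are in m, angles in degrees, forces in N, time in s.
With the tool pointing down it reaches from about 0.25 to 0.725 m from the base axis. Payload 9.7 kg.
Tool frame: the origin (TCP) lies midway between the tips of the shut fingers; the grasp point (between the pads) lies 19 mm behind it; z points along the fingers, x is the direction in which the jaws open and shut, and the axes are right-handed (so a half turn about z gives the same grasp; the last joint's range is limited). The gripper opens to 85 mm and grips with 20 to 120 N. Pads are 22 mm wide; open, the fingers measure 114 mm over their backs; the gripper's body (76 mm by 85 mm) begins 54 mm behind the grasp point. The pads swing forward as they close: fully open they stand 13 mm farther back than shut.
Start: joints at [70.932, 4.979, 10.078, 95.1, 0, 90], TCP at [0.18, 0.52, 0.231] pointing down, gripper open.
Joint ranges: [-179.16, 179.16], [-48.56, 103.87], [-65.8, 70.77], [-126.05, 130.52], [-82.76, 87.17], [-180, 180]. Speed limits (degrees/s): [127.2, 127.2, 147.25, 180, 180, 180].

## Interface

Orientations are given as [roll, pitch, yaw] about the fixed x, y, z axes, in that order (R = Rz(yaw) Ry(pitch) Rx(roll)).
In Python, from workcell import bot, optics gives the robot as it stands.
- The arm moves only by the shell command python3 -m creep 'ROWS' [FORCE]. ROWS is JSON, a list of rows, each a list of 7 numbers: the shift along the tool's x, y, z in m, then the turn, a rotation vector about the tool's x, y, z in rad, then the opening, from 0 (shut) to 1 (fully open). A call has 1 to 8 rows; each row is the pose to reach, as a shift and turn from the pose commanded when the call began, along the tool's axes at that moment; what a row does not reach only later rows make up. A row lasts 1/10 s, in which the tool goes at most 50 mm and 8.59 degrees, less where a joint would pass 70% of its speed; a pose out of reach is approached as far as the arm can. A call with a gripper value outside its range is refused whole. The fingers move at their own pace and stop on an object; FORCE is the grip in N (left out, the last holds). Time passes only in rows, so rows that repeat a pose let the fingers close. It gives the time, the measured TCP pose, the force and the opening at its end, in the units of the state.
- bot.get_obs(): the state, without advancing time (a new reading comes with each control period).
- optics.camera(name): name is "side" or "top" or "wrist"; returns the picture (384x512x3 uint8, red, green, blue); there is no depth.
- optics.camera_params(name): a dict with "camera_matrix" (3x3 intrinsics, pixels), "D" ([k1, k2, p1, p2, k3] as OpenCV has them; the pictures are not rectified), "R" (3x3) and "t" (3): a world point X has camera coordinates R X + t; the wrist camera has in their place "mount" (4x4, takes a point from camera to tool coordinates, whose origin is the TCP and whose axes are the tool frame's). Camera axes: x right, y down, z forward; pixel columns grow to the right and rows downward; lengths in m; the calibration is good to about 2 mm. A picture is of the moment at which its call begins: read the wrist's pose just before it. camera_params takes no time and is no camera call.
- bot.job_done(): hands the job in, once; it reports no verdict.
The state is a dict: "time": time; "q": joint angles; "qd": joint speeds; "joint_efforts": joint torques, N m; "ee_pos": TCP position; "tcp_rot": TCP orientation; "wrist_force": force on the tool from outside, world axes, zero at the start; "torque": the same for the moment, N m; "opening": finger opening in m.
Only numpy, scipy, OpenCV 4.12 (cv2) and the standard library are available. Lean on these libraries where they do the work, as an engineer would, in place of code of your own. Each camera call takes 0.05 s, during which the arm holds its last target.

## Working session

There is one attempt and no reset: what is moved stays moved. The work goes in short steps, Python scripts to look and compute and a shell command to move; the robot and the scene stay as the last step left them, time stands still between calls to the robot, and variables do not carry over. Pictures are saved under pics/ and viewed, and the job is handed in when it is done.

```bash
ls; mkdir -p pics; python3 - <<'E'
from workcell import bot, optics
import cv2
o=bot.get_obs()
print(o)
for n in ["side","top","wrist"]:
    im=optics.camera(n); cv2.imwrite(f"pics/{n}0.png",im[:,:,::-1])
    p=optics.camera_params(n); print(n,p)
E
```

```text
pics
{'time': 0.0, 'q': array([7.09322008e+01, 5.01178127e+00, 1.00345708e+01, 9.50990665e+01,
       5.30763759e-04, 9.00009102e+01]), 'qd': array([ 0.09186689, -0.04266784, -0.05220446, -0.11579497, -0.10082172,
       -0.02340851]), 'joint_efforts': array([-1.75739129e-03, -5.20393181e+01,  4.64802074e+01,  1.63002958e-02,
       -1.93354858e-04,  3.30359718e-06]), 'ee_pos': array([0.17960199, 0.51961194, 0.23057757]), 'tcp_rot': array([-1.79999470e+02,  7.62769628e-02,  7.09312905e+01]), 'wrist_force': array([ 0.02286072, -0.57640252,  0.05028813]), 'torque': array([-0.00820225, -0.04915181, -0.02259344]), 'opening': 0.08518014510417095}
side {'camera_matrix': array([[409.422702  ,   0.        , 255.51180317],
       [  0.        , 409.422702  , 192.53506652],
       [  0.        ,   0.        ,   1.        ]]), 'D': array([-0.00562277,  0.        ,  0.        ,  0.        ,  0.        ]), 'R': array([[ 0.99753834, -0.06639921, -0.02254794],
       [-0.05011742, -0.45018498, -0.89152775],
       [ 0.049046  ,  0.89046315, -0.45240453]]), 't': array([-0.57242036,  0.13452325,  1.0
[... 376 characters left out ...]
 0.1710896 ,  0.0098256 , -0.98520648]]), 't': array([0.08723499, 0.56615697, 0.98104418])}
wrist {'camera_matrix': array([[314.00223143,   0.        , 257.26947924],
       [  0.        , 314.00223143, 188.893711  ],
       [  0.        ,   0.        ,   1.        ]]), 'D': array([-0.06316503,  0.        ,  0.        ,  0.        ,  0.        ]), 'mount': array([[ 9.99999962e-01, -1.92684125e-04, -1.97433172e-04,
        -1.48435111e-03],
       [ 2.43990220e-04,  9.51712063e-01,  3.06992002e-01,
        -7.82232199e-02],
       [ 1.28747046e-04, -3.06992039e-01,  9.51712074e-01,
        -1.42469545e-01],
       [ 0.00000000e+00,  0.00000000e+00,  0.00000000e+00,
         1.00000000e+00]])}
```

View pics/side0.png

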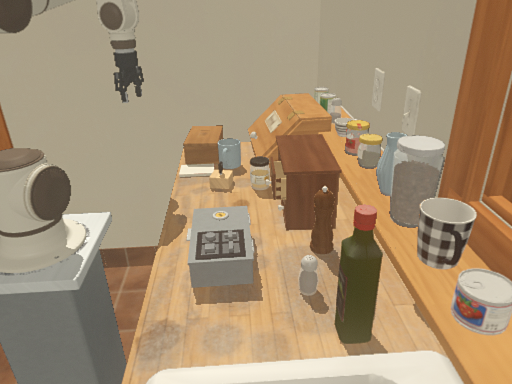

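View pics/top0.png

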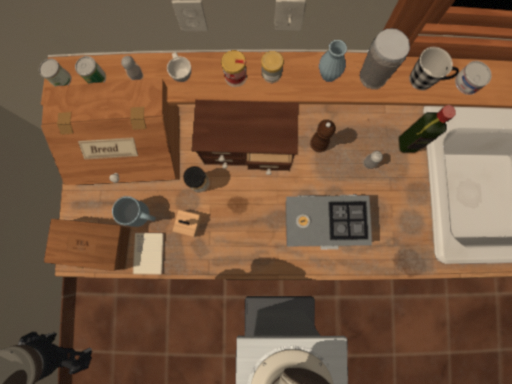

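View pics/wrist0.png

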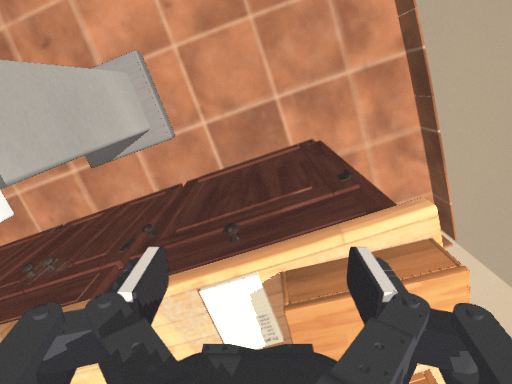

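The side and top views show the box at top-view pixel (328,220) with its keypad right and lock left, the stand with key at (187,222), the mug at (128,212), the jar at (195,178) and the shaker at (373,158). Next I'll zoom in and compute positions.

```bash
cat > h.py <<'E'
import numpy as np, cv2
from workcell import bot, optics
from scipy.spatial.transform import Rotation as Ro
def cam(n,obs=None):
    p=optics.camera_params(n)
    if n!="wrist": return p["camera_matrix"],p["D"],p["R"],p["t"]
    o=obs or bot.get_obs()
    T=np.eye(4);T[:3,:3]=Ro.from_euler('xyz',o["tcp_rot"],degrees=True).as_matrix();T[:3,3]=o["ee_pos"]
    E=np.linalg.inv(T@p["mount"]);return p["camera_matrix"],p["D"],E[:3,:3],E[:3,3]
def ray(c,uv):
    K,D,R,t=c
    a=cv2.undistortPoints(np.array([[uv]],float),K,D)[0,0]
    d=R.T@np.array([a[0],a[1],1]);return -R.T@t,d/np.linalg.norm(d)
def plane(c,uv,z):
    o,d=ray(c,uv);return o+d*(z-o[2])/d[2]
def tri(rs):
    A=np.zeros((3,3));b=np.zeros(3)
    for o,d in rs:
        P=np.eye(3)-np.outer(d,d);A+=P;b+=P@o
    x=np.linalg.solve(A,b);return x,[np.linalg.norm((np.eye(3)-np.outer(d,d))@(x-o)) for o,d in rs]
def proj(c,X):
    K,D,R,t=c
    return cv2.projectPoints(np.array([X],float),cv2.Rodrigues(R)[0],t,K,D)[0][0,0]
E
python3 - <<'E'
from h import *
c=cam("top");s=cam("side")
for n,uv,z in [("lock",(303,221),.075),("pad",(349,221),.075),("stand",(187,222),.038),("jar",(194,177),.094),("mug",(127,211),.09),("shaker",(375,157),.09)]:
    print(n,plane(c,uv,z).round(3))
im=cv2.imread("pics/top0.png");cv2.imwrite("pics/topz.png",cv2.resize(im[165:275,105:385],None,fx=2.8,fy=2.8,interpolation=cv2.INTER_CUBIC))
im=cv2.imread("pics/side0.png");cv2.imwrite("pics/sidez.png",cv2.resize(im[130:300,160:340],None,fx=3.4,fy=3.4,interpolation=cv2.INTER_CUBIC))
E
```

```text
lock [ 0.48  -0.029  0.075]
pad [ 0.48  -0.158  0.075]
stand [0.48  0.303 0.038]
jar [0.601 0.276 0.094]
mug [0.505 0.463 0.09 ]
shaker [ 0.661 -0.236  0.09 ]
```

View pics/topz.png

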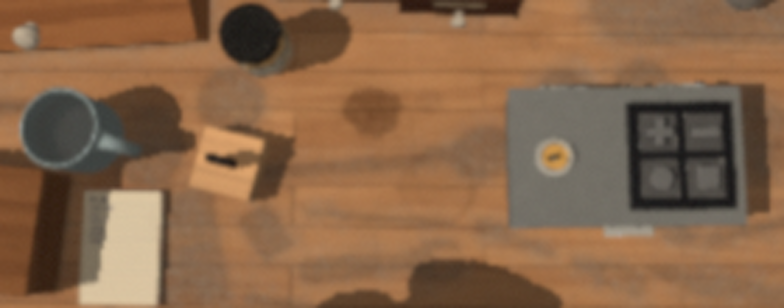

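View pics/sidez.png

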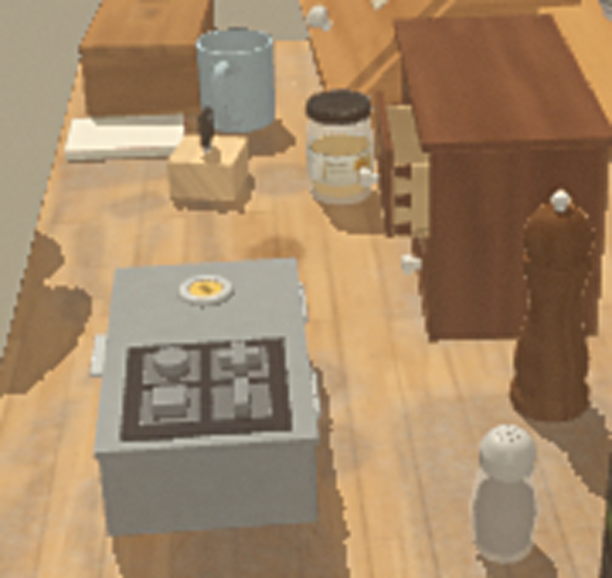

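The zoomed views show round near-left, square near-right, cross far-left and bar far-right on the keypad (robot's view). Moving over the box with the gripper shut.

```bash
python3 -m creep '[[-0.034,0.032,0,0,0,0.14,0],[-0.068,0.063,0,0,0,0.28,0],[-0.102,0.095,0,0,0,0.42,0],[-0.136,0.126,0,0,0,0.56,0],[-0.17,0.158,0,0,0,0.7,0],[-0.204,0.19,0,0,0,0.84,0],[-0.238,0.221,0,0,0,0.98,0],[-0.272,0.253,0,0,0,1.12,0]]' 30; python3 -c "
from workcell import bot
o=bot.get_obs();print(o['q'],o['tcp_rot'])"
```

```text
time: 0.95
ee_pos: [0.3301, 0.1784, 0.2313]
tcp_rot: [-180.0, -0.0, 6.5]
wrist_force: [1.1, -0.1, 0.1]
opening: 0.0001
[ 2.83842269e+01 -1.87197892e+01 -1.13091962e+01  9.73836762e+01
  2.62503059e-04  1.11927042e+02] [-1.79989705e+02 -2.48715669e-02  6.45718258e+00]
```

```bash
python3 -m creep '[[0.015,0.047,-0.003,0,0,0.03,0],[0.03,0.094,-0.006,0,0,0.06,0],[0.045,0.141,-0.01,0,0,0.09,0],[0.06,0.188,-0.013,0,0,0.113,0],[0.075,0.235,-0.016,0,0,0.113,0],[0.09,0.282,-0.02,0,0,0.113,0],[0.111,0.328,-0.02,0,0,0.113,0],[0.111,0.353,-0.02,0,0,0.113,0]]'; python3 - <<'E'
from h import *
o=bot.get_obs();im=optics.camera("wrist");cv2.imwrite("pics/w1.png",im[:,:,::-1]);import pickle;pickle.dump(cam("wrist",o),open("w1.pkl","wb"));print(o)
E
```

```text
time: 1.75
ee_pos: [0.4831, -0.1604, 0.25]
tcp_rot: [-180.0, 0.1, 0.2]
wrist_force: [-0.5, 0.7, 0.4]
opening: 0.0003
{'time': 1.75, 'q': array([-1.83666415e+01, -1.42284923e-01,  6.86842858e+00,  9.70724577e+01,
       -1.32256013e-02,  7.14549795e+01]), 'qd': array([-25.04041306,  11.96712023,  12.1829693 ,   1.4464843 ,
         0.40365773, -24.94050879]), 'joint_efforts': array([  1.9033961 , -47.41370916,  47.11254358,  -0.53994561,
        -0.13672618,   0.38917545]), 'ee_pos': array([ 0.48305921, -0.16044942,  0.24995115]), 'tcp_rot': array([-1.79992901e+02,  6.27444233e-02,  1.78390029e-01]), 'wrist_force': array([-0.46782581,  0.67621929,  0.3818591 ]), 'torque': array([ 0.05035258,  0.01465761, -0.00204741]), 'opening': 0.00029513262585029247}
```

View pics/w1.png

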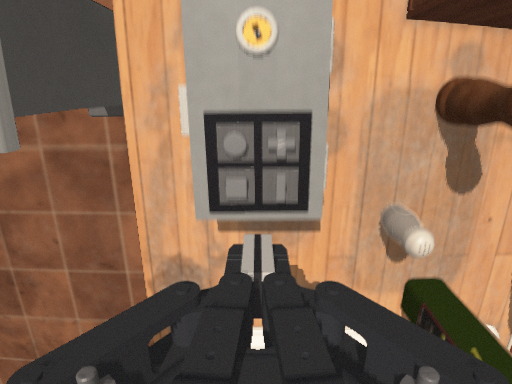

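```bash
python3 -m creep '[[0,0,0,0,0,0,0],[0,0,0,0,0,0,0]]'; cat > det.py <<'E'
from h import *
import sys,pickle
def snap(name):
    o=bot.get_obs();im=optics.camera("wrist")[:,:,::-1].copy();cv2.imwrite(f"pics/{name}.png",im)
    print("qd",np.abs(o['qd']).max().round(2),o['ee_pos'].round(4),o['tcp_rot'].round(2))
    c=cam("wrist",o);pickle.dump(c,open(name+".pkl","wb"));return c,im
def zoom(im,box,f,name):
    x0,y0,x1,y1=box;cv2.imwrite(f"pics/{name}.png",cv2.resize(im[y0:y1,x0:x1],None,fx=f,fy=f,interpolation=cv2.INTER_CUBIC))
E
python3 - <<'E'
from det import *
c,im=snap("w2")
print(plane(c,(257,30),.0765))
zoom(im,(170,0,350,230),2.6,"w2z")
E
```

```text
time: 2.0
ee_pos: [0.4815, -0.1571, 0.2511]
tcp_rot: [-180.0, 0.0, 0.3]
wrist_force: [1.1, 0.2, 0.1]
opening: 0.0001
qd 1.08 [ 0.4815 -0.1571  0.2511] [-1.7998e+02  3.0000e-02  2.7000e-01]
[ 0.48049474 -0.02769289  0.0765    ]
```

View pics/w2z.png

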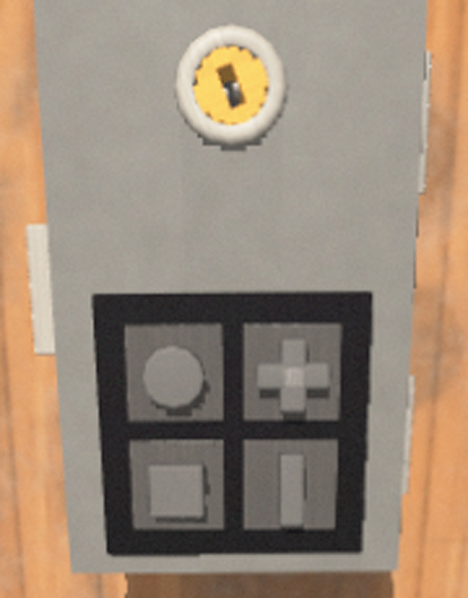

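The wrist view shows round top at (236,145), square (238,189), cross (282,145), bar (282,188) and the lock ring at (259,33).

```bash
python3 - <<'E'
from det import *
c=pickle.load(open("w2.pkl","rb"));im=cv2.imread("pics/w2.png");t=cam("top");s=cam("side")
f=lambda u,v:(170+u/2.6,v/2.6)
for n,uv in dict(round=(172,376),square=(176,491),cross=(292,377),bar=(291,490)).items(): print(n,plane(c,f(*uv),.0845).round(4))
P=[plane(c,f(*uv),.0755) for uv in [(92,294),(372,293),(362,552),(108,554)]]
print("plate",np.array(P).round(4),np.mean(P,0))
hsv=cv2.cvtColor(im,cv2.COLOR_BGR2HSV)
m=((hsv[...,0]>18)&(hsv[...,0]<32)&(hsv[...,1]>110)&(hsv[...,2]>140)).astype(np.uint8);m[60:]=0;m[:,:235]=0;m[:,285:]=0
pts=cv2.findNonZero(m)
h=cv2.convexHull(pts);e=cv2.minEnclosingCircle(h);print(e,plane(c,e[0],.075))
mm=cv2.moments(h);ctr=(mm['m10']/mm['m00'],mm['m01']/mm['m00']);print(ctr,plane(c,ctr,.075))
zoom(im,(230,5,290,60),10,"lock2")
# side view scene: cross-check heights
def sf(u,v): return (160+u/3.4,130+v/3.4)
for n,uvs,uvw in [("round",(172,357),(172,376)),("cross",(240,355),(292,377)),("square",(168,398),(176,491)),("lock",(206,289),(232,85))]:
    x,r=tri([ray(s,sf(*uvs)),ray(c,f(*uvw))]);print(n,x.round(4),np.round(r,4))
E
```

```text
round [ 0.4603 -0.1336  0.0845]
square [ 0.4612 -0.1797  0.0845]
cross [ 0.506  -0.1338  0.0845]
bar [ 0.5069 -0.1791  0.0845]
plate [[ 0.4296 -0.1037  0.0755]
 [ 0.5365 -0.1028  0.0755]
 [ 0.5383 -0.2092  0.0755]
 [ 0.4316 -0.2106  0.0755]] [ 0.48398525 -0.1565623   0.0755    ]
((258.456298828125, 32.194175720214844), 14.877371788024902) [ 0.48185662 -0.02934543  0.075     ]
(258.38334663474325, 32.383346634743276) [ 0.48178954 -0.02951032  0.075     ]
round [ 0.4621 -0.1337  0.0837] [0.0019 0.0019]
cross [ 0.5079 -0.1341  0.0823] [0.0017 0.0017]
square [ 0.4619 -0.1803  0.0825] [0.0009 0.0009]
lock [ 0.4839 -0.0297  0.075 ] [0.0014 0.0014]
```

View pics/lock2.png

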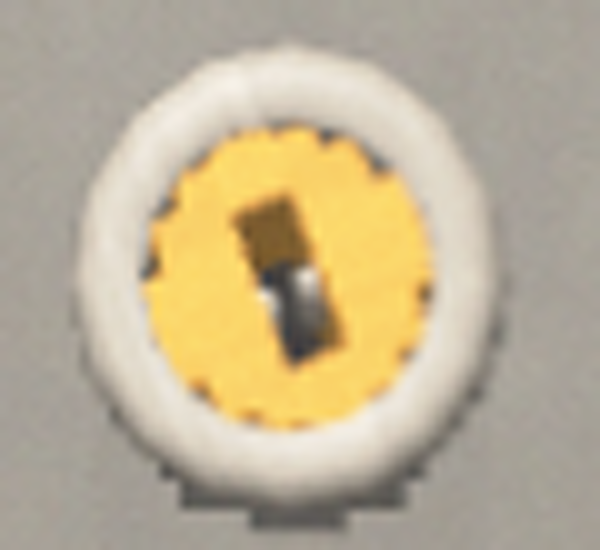

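Next I'll go above the round button.

```bash
python3 -m creep '[[-0.0205,-0.0235,0.04,0,0,0,0],[-0.0205,-0.0235,0.08,0,0,0,0],[-0.0205,-0.0235,0.12,0,0,0,0],[-0.0205,-0.0235,0.148,0,0,0,0],[-0.0205,-0.0235,0.153,0,0,0,0],[-0.0205,-0.0235,0.153,0,0,0,0]]'; python3 - <<'E'
from det import *
c,im=snap("w3")
E
```

```text
time: 2.65
ee_pos: [0.4608, -0.1332, 0.0986]
tcp_rot: [-180.0, 0.0, 0.4]
wrist_force: [0.6, -0.6, 1.3]
opening: -0.0001
qd 2.8 [ 0.4608 -0.1332  0.0986] [-1.7999e+02  2.0000e-02  3.6000e-01]
```

View pics/w3.png

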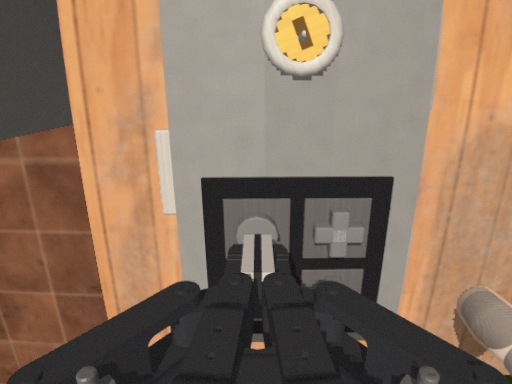

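The fingertips (257,240) stand over the round button (257,232). The lock ring is at (303,35). Pressing.

```bash
python3 -m creep '[[0,0,0.01,0,0,0,0],[0,0,0.014,0,0,0,0],[0,0,0.017,0,0,0,0],[0,0,0.019,0,0,0,0],[0,0,0.019,0,0,0,0]]'
```

```text
time: 3.2
ee_pos: [0.4615, -0.134, 0.0798]
tcp_rot: [180.0, -0.1, 0.3]
wrist_force: [0.3, 1.0, 4.4]
opening: -0.0001
```

```bash
python3 -m creep '[[0,0,0.001,0,0,0,0],[0,0,0.0015,0,0,0,0],[0,0,0.0015,0,0,0,0],[0,0,0.0015,0,0,0,0]]'; python3 - <<'E'
from det import *
for n in ("side","top"):
    im=optics.camera(n)[:,:,::-1]; cv2.imwrite(f"pics/{n}p.png",im)
    if n=="side": zoom(im,(170,180,280,300),5,"sidep")
print(bot.get_obs()['wrist_force'],bot.get_obs()['ee_pos'])
E
```

```text
time: 3.6
ee_pos: [0.4616, -0.1341, 0.0794]
tcp_rot: [180.0, -0.1, 0.3]
wrist_force: [-2.1, 2.1, 12.7]
opening: -0.0
[-3.23812382  2.4916764  12.84443042] [ 0.46160319 -0.13406209  0.07939431]
```

View pics/sidep.png

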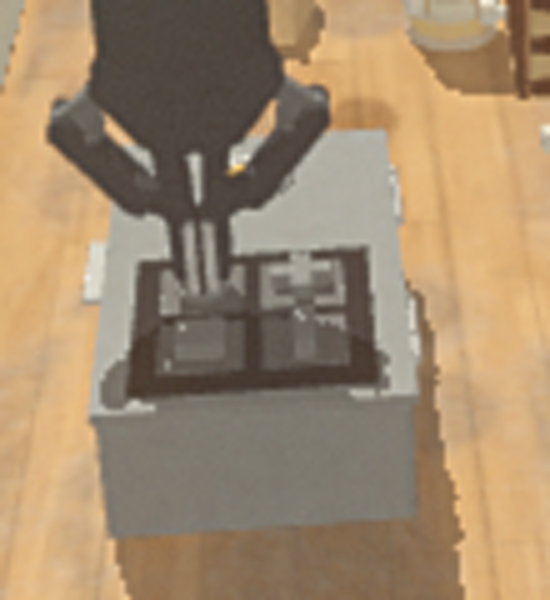

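Round is bottomed (12.8 N at z=0.0794, spring full at 5.2 N). Next is square: up, across 46 mm, down.

```bash
python3 -m creep '[[0,0,-0.016,0,0,0,0],[0,0,-0.016,0,0,0,0],[0.0005,0.023,-0.016,0,0,0,0],[0.0005,0.046,-0.016,0,0,0,0],[0.0005,0.046,-0.016,0,0,0,0]]'; python3 - <<'E'
from det import *
im=optics.camera("side")[:,:,::-1]; zoom(im,(170,180,280,300),5,"sideq")
E
python3 -m creep '[[0,0,0.008,0,0,0,0],[0,0,0.013,0,0,0,0],[0,0,0.0155,0,0,0,0],[0,0,0.0163,0,0,0,0],[0,0,0.0163,0,0,0,0],[0,0,0.0163,0,0,0,0]]'; 
```

```text
time: 4.2
ee_pos: [0.4616, -0.1817, 0.093]
tcp_rot: [180.0, 0.0, 0.2]
wrist_force: [0.5, 1.3, -0.2]
opening: 0.0
time: 4.85
ee_pos: [0.462, -0.1796, 0.0793]
tcp_rot: [179.9, -0.1, 0.3]
wrist_force: [-6.1, 1.0, 19.6]
opening: 0.0001
```

View pics/sideq.png

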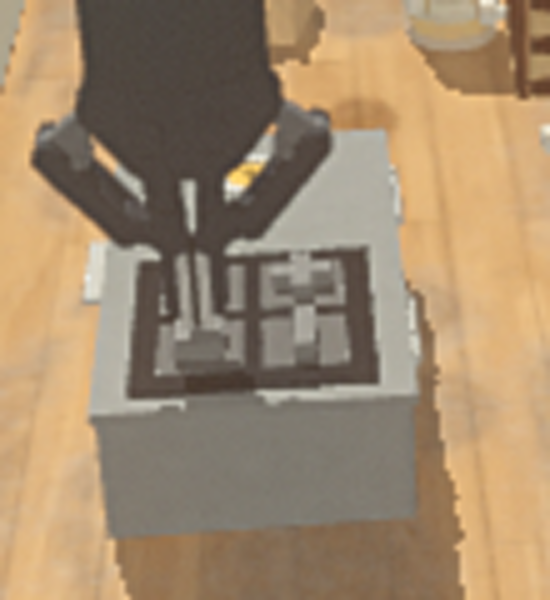

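The square is bottomed (19.6 N). Now the cross: up, x +46 mm, tool y −46 mm.

```bash
python3 -m creep '[[0,0,-0.02,0,0,0,0],[0,0,-0.02,0,0,0,0],[0,-0.023,-0.02,0,0,0,0],[0.023,-0.046,-0.02,0,0,0,0],[0.0455,-0.046,-0.02,0,0,0,0],[0.0455,-0.046,-0.02,0,0,0,0]]'; python3 - <<'E'
from det import *
im=optics.camera("side")[:,:,::-1]; zoom(im,(170,180,280,300),5,"sider")
E
```

```text
time: 5.45
ee_pos: [0.5085, -0.1325, 0.0963]
tcp_rot: [-180.0, 0.0, 0.4]
wrist_force: [-1.1, 0.4, 0.2]
opening: 0.0002
```

View pics/sider.png

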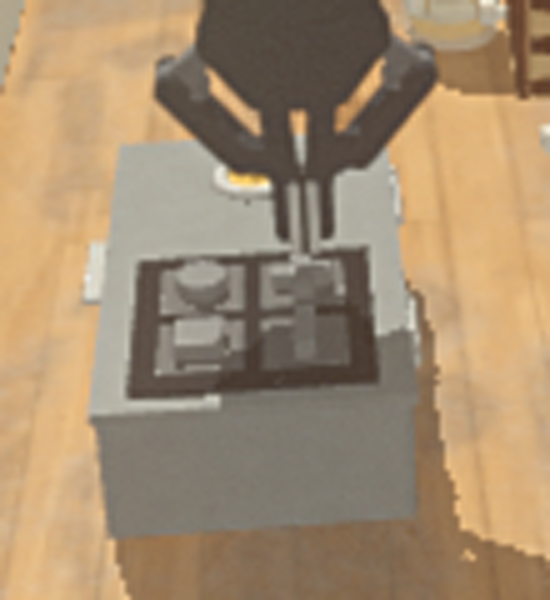

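The side view shows round and square both back up, with the fingers over the cross at (303,262). Pressing.

```bash
python3 -m creep '[[0,0,0.01,0,0,0,0],[0,0,0.015,0,0,0,0],[0,0,0.0185,0,0,0,0],[0,0,0.0202,0,0,0,0],[0,0,0.0202,0,0,0,0],[0,0,0.0202,0,0,0,0]]'
```

```text
time: 6.1
ee_pos: [0.5065, -0.1337, 0.0793]
tcp_rot: [-180.0, -0.1, 0.3]
wrist_force: [-7.9, 4.6, 19.1]
opening: 0.0
```

Cross is bottomed (19 N). Now up, for a closer look at the lock.

```bash
python3 -m creep '[[0,0,-0.03,0,0,0,0],[0,0,-0.07,0,0,0,0],[-0.02,-0.03,-0.1,0,0,0,0],[-0.0245,-0.06,-0.1,0,0,0,0],[-0.0245,-0.07,-0.1,0,0,0,0],[-0.0245,-0.07,-0.1,0,0,0,0],[-0.0245,-0.07,-0.1,0,0,0,0]]'; python3 - <<'E'
from det import *
c,im=snap("w4")
E
```

```text
time: 6.8
ee_pos: [0.4821, -0.0644, 0.1764]
tcp_rot: [180.0, 0.1, 0.3]
wrist_force: [0.2, -0.6, 0.5]
opening: 0.0002
qd 0.7 [ 0.4821 -0.0644  0.1764] [1.7999e+02 7.0000e-02 3.0000e-01]
```

View pics/w4.png

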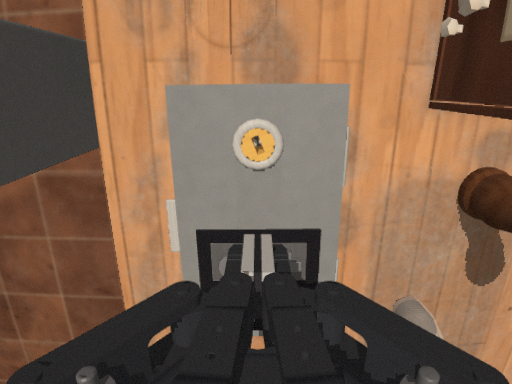

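The lock is at (258,144). I'll fit the plug and slot in w2/w3/w4 and triangulate.

```bash
cat > lock.py <<'E'
from det import *
def lock(im,c,guess,r,zf=.075):
    x0,y0=int(guess[0]-r),max(0,int(guess[1]-r))
    hsv=cv2.cvtColor(im,cv2.COLOR_BGR2HSV)
    m=((hsv[...,0]>15)&(hsv[...,0]<33)&(hsv[...,1]>110)&(hsv[...,2]>150)).astype(np.uint8)
    w=np.zeros_like(m);cv2.circle(w,(int(guess[0]),int(guess[1])),r,1,-1);m*=w
    h=cv2.convexHull(cv2.findNonZero(m));mm=cv2.moments(h);ctr=(mm['m10']/mm['m00'],mm['m01']/mm['m00'])
    hm=np.zeros_like(m);cv2.fillConvexPoly(hm,h,1);hm=cv2.erode(hm,np.ones((3,3)),iterations=3)
    s=(hm&(1-m)).astype(np.uint8)
    cs,_=cv2.findContours(s,cv2.RETR_EXTERNAL,cv2.CHAIN_APPROX_NONE);k=max(cs,key=cv2.contourArea)
    P=np.array([plane(c,p,zf)[:2] for p in np.argwhere(s)[:,::-1]])
    pc=P.mean(0);_,_,V=np.linalg.svd(P-pc);a=np.degrees(np.arctan2(V[0,1],V[0,0]))%180
    # box from min area rect in world mm
    rect=cv2.minAreaRect(((P-pc)*1000).astype(np.float32))
    print("plug px",np.round(ctr,2),"plane",plane(c,ctr,zf).round(4),"slot c",pc.round(4),"slot dir deg",a.round(1),"rect",np.round(rect[0],2),np.round(rect[1],1),round(rect[2],1))
    return ctr
E
python3 - <<'E'
from lock import *
rs=[]
for n,g,r in [("w2",(258,32),17),("w3",(303,34),30),("w4",(258,144),19)]:
    c=pickle.load(open(n+".pkl","rb"));im=cv2.imread(f"pics/{n}.png")
    rs.append(ray(c,lock(im,c,g,r)))
x,r=tri(rs);print(x.round(4),np.round(r,4))
E
```

```text
plug px [258.36  32.34] plane [ 0.4818 -0.0295  0.075 ] slot c [ 0.4817 -0.0298] slot dir deg 111.6 rect [-0.14  0.01] [ 5.3 13. ] 25.0
plug px [302.28  32.41] plane [ 0.482  -0.0296  0.075 ] slot c [ 0.4819 -0.0297] slot dir deg 112.5 rect [-0.05 -0.07] [ 5.6 14.1] 22.6
plug px [257.41 144.44] plane [ 0.4818 -0.0295  0.075 ] slot c [ 0.4813 -0.0283] slot dir deg 109.8 rect [ 0.35 -0.48] [ 5.5 12.2] 23.2
[ 0.4818 -0.0295  0.075 ] [0.0001 0.0002 0.0001]
```

Keyway is at (0.4818, −0.0295, 0.075), yaw ≈ 22°, with three views agreeing to 0.2 mm. Moving over the stand while turning the wrist toward yaw ~169°.

```bash
python3 -m creep '[[0,-0.04,-0.024,0,0,-0.15,0.5],[0,-0.08,-0.04,0,0,-0.3,0.5],[0,-0.12,-0.04,0,0,-0.45,0.5],[0,-0.16,-0.04,0,0,-0.6,0.5],[0,-0.2,-0.04,0,0,-0.75,0.5],[0,-0.24,-0.04,0,0,-0.9,0.5],[0,-0.28,-0.04,0,0,-1.05,0.5],[0,-0.31,-0.04,0,0,-1.2,0.5]]'
python3 -m creep '[[0,0,0,0,0,-0.15,0.5],[0,0,0,0,0,-0.3,0.5],[0,0,0,0,0,-0.45,0.5],[0,0,0,0,0,-0.6,0.5],[0,0,0,0,0,-0.75,0.5],[0,0,0,0,0,-0.9,0.5],[0,0,0,0,0,-1.05,0.5],[0,0,0,0,0,-1.2,0.5]]'
python3 -m creep '[[0,0,0,0,0,-0.15,0.5],[0,0,0,0,0,-0.3,0.5],[0,0,0,0,0,-0.45,0.5],[0,0,0,0,0,-0.55,0.5],[0,0,0,0,0,-0.55,0.5],[0,0,0,0,0,-0.55,0.5]]'
python3 - <<'E'
from det import *
print(bot.get_obs()['q'])
c,im=snap("w5")
E
```

```text
time: 7.65
ee_pos: [0.481, 0.2474, 0.2163]
tcp_rot: [-180.0, 0.1, 69.4]
wrist_force: [-0.4, -0.3, 0.2]
opening: 0.0429
time: 8.45
ee_pos: [0.4813, 0.2452, 0.2164]
tcp_rot: [-179.9, -0.0, 138.1]
wrist_force: [0.8, -0.6, -0.7]
opening: 0.0424
time: 9.05
ee_pos: [0.4811, 0.2455, 0.2167]
tcp_rot: [-180.0, -0.0, 169.1]
wrist_force: [0.6, 0.3, 0.1]
opening: 0.0429
[ 2.70383405e+01  3.37534788e+00  6.75940583e+00  9.34333346e+01
 -6.18513319e-03 -5.20407072e+01]
qd 0.34 [0.4811 0.2455 0.2167] [-1.7996e+02 -4.0000e-02  1.6908e+02]
```

View pics/w5.png

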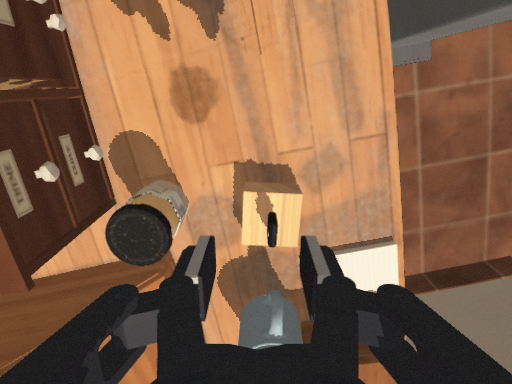

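The stand top is at (270,218) with the key bow upright at (272,229), about in line with the fingers; the jar is at (140,232), the mug at (270,320).

```bash
python3 - <<'E'
from det import *
c=pickle.load(open("w5.pkl","rb"));im=cv2.imread("pics/w5.png")
zoom(im,(230,170,315,255),7,"w5z")
E
```

```text
(no output)
```

View pics/w5z.png

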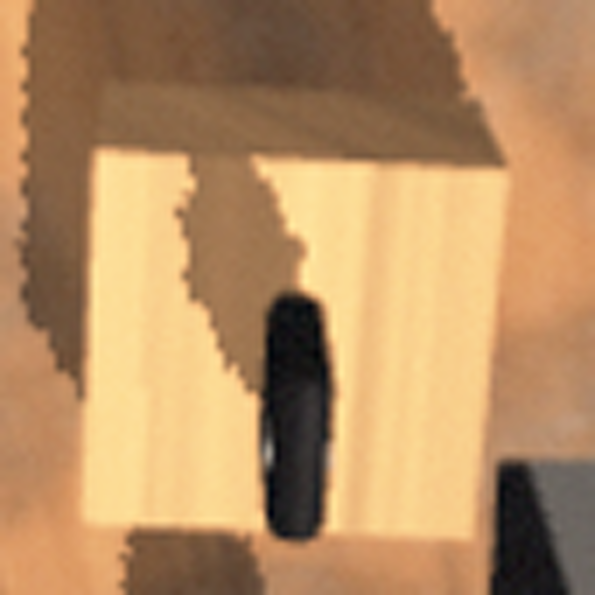

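```bash
python3 - <<'E'
from det import *
c=pickle.load(open("w5.pkl","rb"))
P=np.array([plane(c,(230+u/7,170+v/7),.038) for u,v in [(97,148),(507,167),(475,540),(85,525)]])
print(P.round(4),P.mean(0))
d=P[1]-P[0]+P[2]-P[3];e=P[0]-P[3]+P[1]-P[2]
print(np.linalg.norm(d)/2,np.linalg.norm(e)/2,np.degrees(np.arctan2(d[1],d[0])),np.degrees(np.arctan2(e[1],e[0])))
# bow top centre guess: at z=.078 lower end in image
for uv,z in [((297,300),.06),((297,530),.075),((297,420),.061)]: print(plane(c,(230+uv[0]/7,170+uv[1]/7),z).round(4))
E
```

```text
[[0.5003 0.268  0.038 ]
 [0.4388 0.2831 0.038 ]
 [0.4533 0.346  0.038 ]
 [0.5154 0.3311 0.038 ]] [0.47694619 0.30706382 0.038     ]
0.0636333081046938 0.06471678244428457 166.3929694910281 -103.20934296781064
[0.4739 0.2897 0.06  ]
[0.4798 0.3188 0.075 ]
[0.4773 0.3082 0.061 ]
```

Stand top measures 64 x 65 mm at z=38 mm, centre (0.477, 0.307), yaw −13.4°. Taking a second view from another place.

```bash
python3 -m creep '[[0.01,0.03,0.02,0,0,0.045,0.5],[0.01,0.03,0.045,0,0,0.045,0.5],[0.01,0.03,0.045,0,0,0.045,0.5],[0.01,0.03,0.045,0,0,0.045,0.5]]'
python3 - <<'E'
from det import *
c,im=snap("w6")
zoom(im,(180,130,340,260),4.6,"w6z")
E
```

```text
time: 9.5
ee_pos: [0.4763, 0.2771, 0.1725]
tcp_rot: [-180.0, -0.0, 166.7]
wrist_force: [-0.4, 0.5, -0.1]
opening: 0.0427
qd 1.63 [0.4763 0.2771 0.1725] [-1.7996e+02 -3.0000e-02  1.6667e+02]
```

View pics/w6z.png

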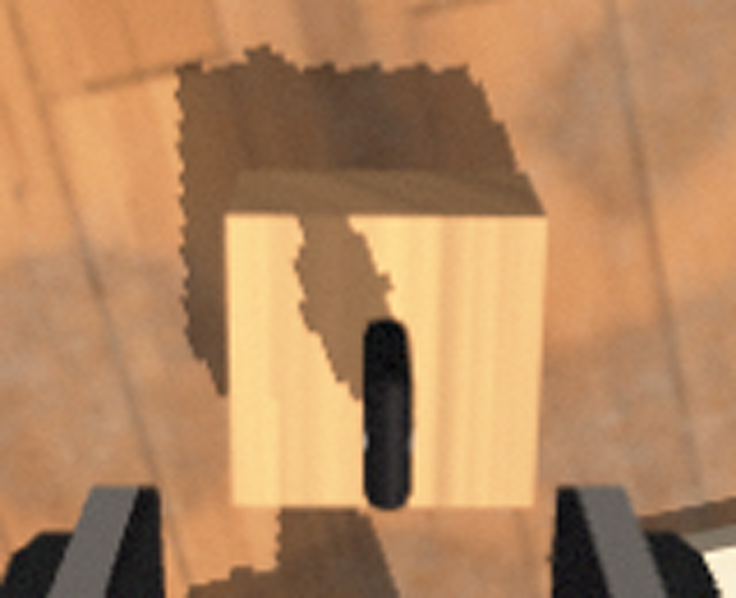

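Stand corners are at zoom (226,214),(546,214),(535,507),(232,507) with the key upright in the middle (387,415), aligned with the jaws.

```bash
python3 - <<'E'
from det import *
a=pickle.load(open("w5.pkl","rb"));c=pickle.load(open("w6.pkl","rb"))
f=lambda u,v:(180+u/4.6,130+v/4.6)
A=[(97,148),(507,167),(475,540),(85,525)];B=[(226,214),(546,214),(535,507),(232,507)]
P=np.array([plane(c,f(*b),.038) for b in B]);print(P.mean(0).round(4))
d=P[1]-P[0]+P[2]-P[3];e=P[0]-P[3]+P[1]-P[2];print(np.degrees(np.arctan2(d[1],d[0])),np.degrees(np.arctan2(e[1],e[0])))
for x,y in zip(A,B):
    X,r=tri([ray(a,(230+x[0]/7,170+x[1]/7)),ray(c,f(*y))]);print(X.round(4),np.round(r,4))
X,r=tri([ray(a,(230+297/7,170+535/7)),ray(c,f(388,505))]);print("bow lower edge",X.round(4),r)
for z in(.045,.061,.075):print(plane(c,f(388,415),z).round(4))
X=np.array([P[:,0].mean(),P[:,1].mean()])
o=bot.get_obs();R=Ro.from_euler('xyz',o["tcp_rot"],degrees=True).as_matrix()
print("tool shift",R.T@(np.r_[X,.045]-o["ee_pos"]),o["tcp_rot"])
E
```

```text
[0.4774 0.3071 0.038 ]
166.636455867773 -103.43698674882906
[0.5003 0.2675 0.0404] [0.0003 0.0003]
[0.439  0.2822 0.0406] [0.0001 0.0001]
[0.4535 0.3435 0.0427] [0.0001 0.0001]
[0.5136 0.3248 0.0508] [0.0002 0.0002]
bow lower edge [0.4797 0.3161 0.0819] [np.float64(0.00019255337032786946), np.float64(0.00019255337032795007)]
[0.4787 0.315  0.045 ]
[0.4775 0.3081 0.061 ]
[0.4765 0.3021 0.075 ]
tool shift [0.0062565  0.02922137 0.12835073] [1.79978624e+02 3.34244387e-02 1.66669775e+02]
```

Descend to straddle the bow (jaws half open).

```bash
python3 -m creep '[[0.0062,0.0295,0.03,0,0,0,0.5],[0.0062,0.0295,0.06,0,0,0,0.5],[0.0062,0.0295,0.09,0,0,0,0.5],[0.0062,0.0295,0.115,0,0,0,0.5],[0.0062,0.0295,0.128,0,0,0,0.5],[0.0062,0.0295,0.128,0,0,0,0.5],[0.0062,0.0295,0.128,0,0,0,0.5]]'
python3 - <<'E'
from det import *
c,im=snap("w7")
E
```

```text
time: 10.25
ee_pos: [0.478, 0.3078, 0.046]
tcp_rot: [179.9, 0.1, 166.7]
wrist_force: [0.1, -0.2, -0.3]
opening: 0.0428
qd 0.64 [0.478  0.3078 0.046 ] [1.7992e+02 7.0000e-02 1.6670e+02]
```

View pics/w7.png

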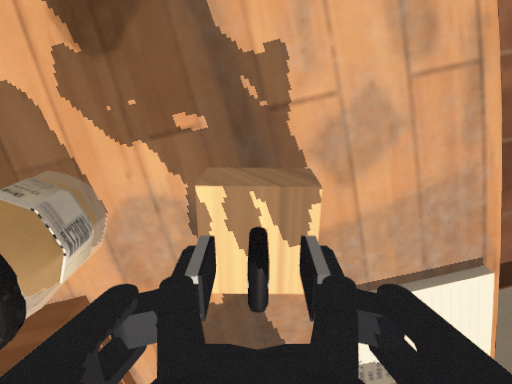

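The bow (258,270) is centred between the pads (200 and 315). Closing.

```bash
python3 -m creep '[[0,0,0,0,0,0,0.3],[0,0,0,0,0,0,0.15],[0,0,0,0,0,0,0],[0,0,0,0,0,0,0],[0,0,0,0,0,0,0],[0,0,0,0,0,0,0]]' 60
```

```text
time: 10.9
ee_pos: [0.4775, 0.3078, 0.0451]
tcp_rot: [179.9, 0.0, 166.7]
wrist_force: [-0.9, -0.4, 5.0]
opening: 0.0082
```

```bash
python3 -m creep '[[0,0,-0.01,0,0,0,0],[0,0,-0.025,0,0,0,0],[0,0,-0.04,0,0,0,0],[0,0,-0.06,0,0,0,0],[0,0,-0.09,0,0,0,0],[0,0,-0.12,0,0,0,0],[0,0,-0.12,0,0,0,0],[0,0,-0.12,0,0,0,0]]'
python3 - <<'E'
from det import *
c,im=snap("w8")
s=optics.camera("side")[:,:,::-1];zoom(s,(180,60,290,210),4,"s8")
E
```

```text
time: 11.7
ee_pos: [0.4776, 0.3079, 0.1659]
tcp_rot: [179.9, 0.1, 166.7]
wrist_force: [0.3, 0.6, -1.2]
opening: 0.0081
qd 2.47 [0.4776 0.3079 0.1659] [1.7990e+02 1.0000e-01 1.6673e+02]
```

View pics/w8.png

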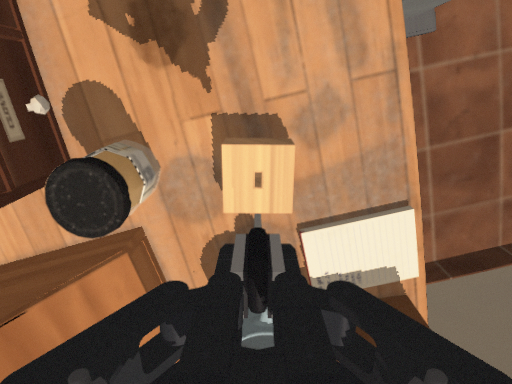

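View pics/s8.png

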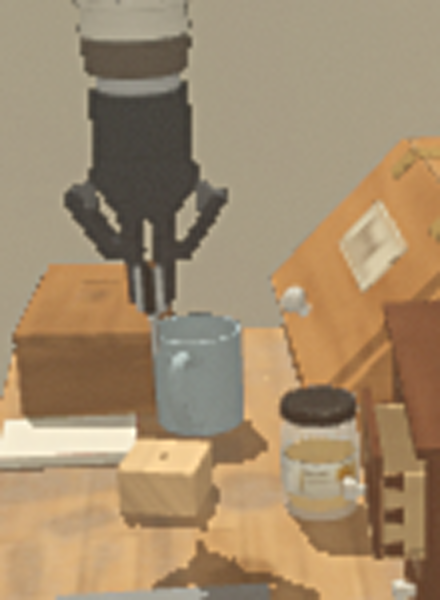

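The key is out of the stand and held; the empty slot shows at (258,180) and the blade tip just above the fingers at (257,214).

```bash
python3 - <<'E'
from det import *
c=pickle.load(open("w8.pkl","rb"));im=cv2.imread("pics/w8.png")
zoom(im,(220,140,300,240),6,"w8z")
g=cv2.cvtColor(im,cv2.COLOR_BGR2GRAY)
w=np.zeros_like(g);w[150:208,232:284]=1
m=((g<90)&(w>0)).astype(np.uint8)
P=np.array([plane(c,p,.038)[:2] for p in np.argwhere(m)[:,::-1]]);print(len(P),P.mean(0))
k=plane(c,np.argwhere(m)[:,::-1].mean(0),.038)
R=Ro.from_euler('xyz',(180,0,166.7),degrees=True).as_matrix()
print("slot in tool at grasp",R.T@(k-np.array([.4775,.3078,.0451])))
p=optics.camera_params("wrist");M=np.linalg.inv(p["mount"])
for y in(-.006,0,.006):
    q=M@np.array([0,y,.037,1]);print(cv2.projectPoints(q[:3].reshape(1,3),np.zeros(3),np.zeros(3),p["camera_matrix"],p["D"])[0].ravel())
E
```

```text
0 nan
slot in tool at grasp [nan nan nan]
[257.74804845 214.07358074]
[257.74573144 222.99868704]
[257.74341184 231.74710637]<stdin>:7: RuntimeWarning: Mean of empty slice.
  ret = ret.dtype.type(ret / rcount)
<stdin>:8: RuntimeWarning: Mean of empty slice.
  ret = um.true_divide(
```

View pics/w8z.png

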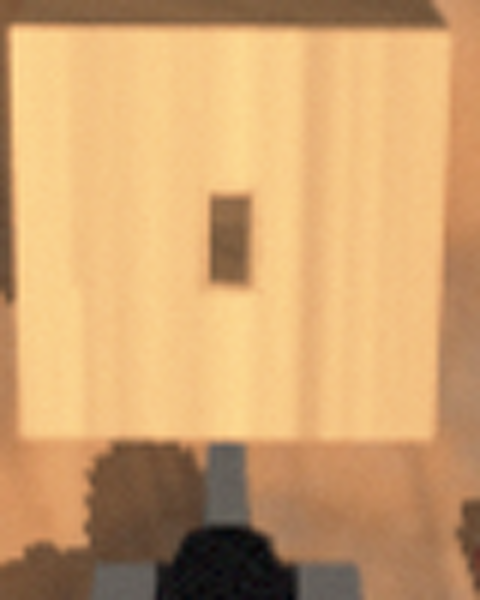

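```bash
python3 - <<'E'
from det import *
c=pickle.load(open("w8.pkl","rb"))
k=plane(c,(220+229/6,140+239/6),.038);print(k)
a=plane(c,(220+229/6,140+195/6),.038);b=plane(c,(220+229/6,140+284/6),.038);print("slot dir",np.degrees(np.arctan2(*(b-a)[1::-1])),np.linalg.norm(b-a))
R=Ro.from_euler('xyz',(180,0,166.7),degrees=True).as_matrix()
off=R.T@(k-np.array([.4775,.3078,.0451]));print("key in tool",off)
L=np.array([.4818,-.0295])
yaw=180+22
R2=Ro.from_euler('xyz',(180,0,yaw),degrees=True).as_matrix()
print("TCP target xy",L-(R2@np.r_[off[:2],0])[:2])
E
```

```text
[0.47705444 0.30663317 0.038     ]
slot dir 76.7662275617477 0.01385241892094298
key in tool [ 0.00016518 -0.00123803  0.0071    ]
TCP target xy [ 0.48148938 -0.02829024]
```

```bash
python3 -m creep '[[-0.01,-0.04,0,0,0,-0.08,0],[-0.02,-0.08,0,0,0,-0.16,0],[-0.03,-0.12,0,0,0,-0.24,0],[-0.04,-0.16,0,0,0,-0.32,0],[-0.05,-0.2,0,0,0,-0.4,0],[-0.06,-0.24,0,0,0,-0.48,0],[-0.07,-0.282,0,0,0,-0.56,0],[-0.0812,-0.3262,0.01,0,0,-0.616,0]]'
python3 -m creep '[[0,0,0.008,0,0,0,0],[0,0,0.016,0,0,0,0],[0,0,0.016,0,0,0,0],[0,0,0.016,0,0,0,0]]'
python3 - <<'E'
from det import *
c,im=snap("w9");print(bot.get_obs()['q'].round(1))
zoom(im,(200,120,320,240),5,"w9z")
s=optics.camera("side")[:,:,::-1];zoom(s,(170,110,290,260),4,"s9")
E
```

```text
time: 12.6
ee_pos: [0.4811, -0.03, 0.1544]
tcp_rot: [-180.0, 0.0, -157.8]
wrist_force: [0.3, 0.6, -0.7]
opening: 0.0083
time: 13.0
ee_pos: [0.4812, -0.0274, 0.138]
tcp_rot: [180.0, -0.0, -157.9]
wrist_force: [-0.4, -0.5, -0.5]
opening: 0.0078
qd 0.81 [ 0.4812 -0.0274  0.138 ] [ 1.7997e+02 -4.0000e-02 -1.5789e+02]
[  -3.3   -5.2  -10.3   84.8    0.  -115.4]
```

View pics/w9z.png

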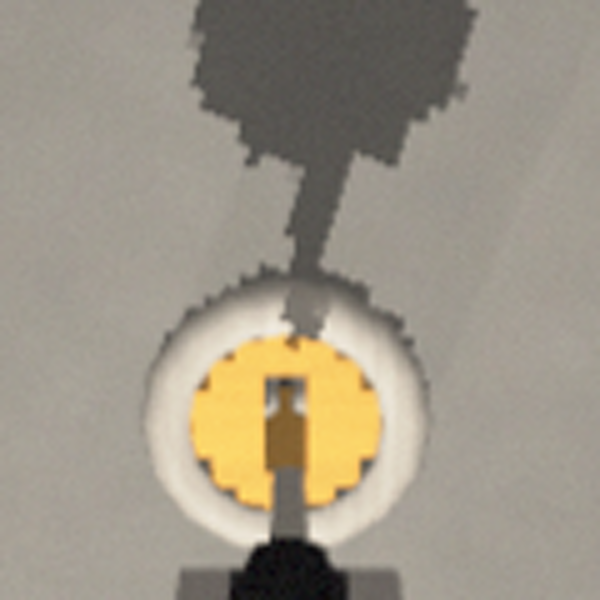

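View pics/s9.png

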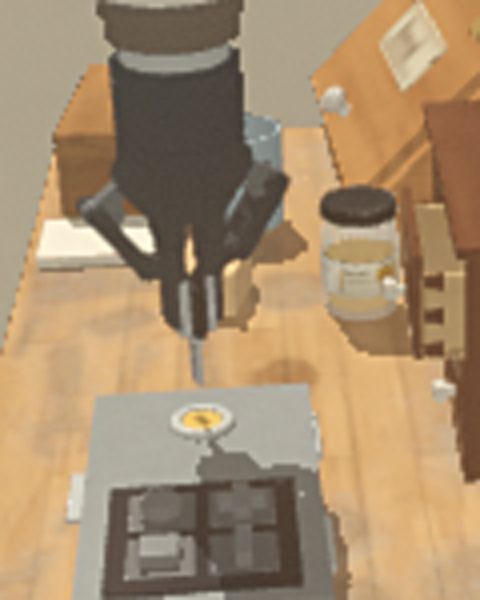

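```bash
python3 - <<'E'
from lock import *
p=optics.camera_params("wrist");print(p["mount"][:3,3],p["mount"][0])
c=pickle.load(open("w9.pkl","rb"));im=cv2.imread("pics/w9.png")
lock(im,c,(257,205),20)
o=bot.get_obs();T=np.eye(4);T[:3,:3]=Ro.from_euler('xyz',o["tcp_rot"],degrees=True).as_matrix();T[:3,3]=o["ee_pos"]
for X in [(0,-.0012,.037,1),(0,-.0072,.037,1),(0,-.0072,.030,1),(0,-.0072,.020,1)]:
    print(proj(c,(T@np.array(X))[:3]))
E
```

```text
[ 0.00068255 -0.07999067 -0.14247116] [ 9.99999967e-01 -2.07283870e-04 -1.51270385e-04  6.82550911e-04]
plug px [256.62 204.25] plane [ 0.4819 -0.0298  0.075 ] slot c [ 0.4813 -0.0284] slot dir deg 113.6 rect [-0.48  0.54] [ 5.6 16.5] 21.9
[255.70305767 221.05168331]
[255.68298456 212.06015658]
[255.63669871 216.51713463]
[255.56462372 223.46402881]
```

```bash
python3 - <<'E'
from det import *
for i in range(3): print(optics.camera_params("wrist")["mount"][:3,3])
print(optics.camera_params("top")["t"])
E
python3 - <<'E'
from det import *
print(optics.camera_params("wrist")["mount"][:3,3])
for n in ["w1","w2","w3","w4","w5","w6","w8","w9"]:
    c=pickle.load(open(n+".pkl","rb"))
    print(n,(-c[2].T@c[3]).round(4))
E
```

```text
[ 0.00068255 -0.07999067 -0.14247116]
[ 0.00068255 -0.07999067 -0.14247116]
[ 0.00068255 -0.07999067 -0.14247116]
[0.08723499 0.56615697 0.98104418]
[ 0.00068255 -0.07999067 -0.14247116]
w1 [ 0.4829 -0.0834  0.3924]
w2 [ 0.4811 -0.08    0.3936]
w3 [ 0.4603 -0.0561  0.2411]
w4 [0.4817 0.0128 0.3189]
w5 [0.4662 0.1669 0.3593]
w6 [0.4582 0.1991 0.315 ]
w8 [0.4592 0.2296 0.3082]
w9 [ 0.5108 -0.1018  0.2805]
```

The wrist-camera calibration reading has changed by ~2 mm since the first call, so I'll re-estimate the mount offset from my own lock sightings at opposite yaws and redo the targets.

```bash
cat > ls.py <<'E'
from det import *
from scipy.optimize import least_squares
p=optics.camera_params("wrist");K,D,M=p["camera_matrix"],p["D"],p["mount"]
obs={"w2":((.4815,-.1571,.2511),(-179.98,.03,.27),(258.36,32.34)),
"w3":((.4608,-.1332,.0986),(-179.99,.02,.36),(302.28,32.41)),
"w4":((.4821,-.0644,.1764),(179.99,.07,.30),(257.41,144.44)),
"w9":((.4812,-.0274,.1380),(179.97,-.04,-157.89),(256.9,204.3))}
for n,(e,r,_) in obs.items():
    c=pickle.load(open(n+".pkl","rb"));T=np.eye(4);T[:3,:3]=Ro.from_euler('xyz',r,degrees=True).as_matrix();T[:3,3]=e
    E=np.eye(4);E[:3,:3]=c[2];E[:3,3]=c[3];mm=np.linalg.inv(T)@np.linalg.inv(E);print(n,mm[:3,3].round(4),Ro.from_matrix(mm[:3,:3]).as_rotvec().round(4))
def px(m,rx,e,r,X):
    R=Ro.from_euler('xyz',r,degrees=True).as_matrix();q=R.T@(np.array(X)-e)
    q=(M[:3,:3]@Ro.from_rotvec([rx[0],rx[1],0]).as_matrix()).T@(q-m)
    return cv2.projectPoints(q.reshape(1,3),np.zeros(3),np.zeros(3),K,D)[0].ravel()
def f(x):
    L=np.r_[x[3:5],.075]
    a=np.concatenate([px(x[:3],x[5:7],e,r,L)-u for e,r,u in obs.values()])
    return np.r_[a,(x[:3]-[-.0004,-.079,-.1425])/.004,x[5:7]/.003]
s=least_squares(f,np.r_[M[:3,3],.4818,-.0295,0,0],x_scale=[.001]*7);print(s.x.round(5),f(s.x).round(2))
np.save("mount.npy",s.x)
m=s.x
# stand slot from w8
e,r=(.4776,.3079,.1659),(179.9,.1,166.73)
g=lambda y:px(m[:3],m[5:7],e,r,(y[0],y[1],.038))-np.array([220+229/6,140+239/6])
S=least_squares(g,[.477,.307],x_scale=[.001]*2).x;print("slot",S)
R=Ro.from_euler('xyz',(180,0,166.7),degrees=True).as_matrix();off=(R.T@np.r_[S-np.array([.4775,.3078]),0]);print("key in tool",off)
R2=Ro.from_euler('xyz',(180,0,202.1),degrees=True).as_matrix()
print("tcp target",m[3:5]-(R2@off)[:2])
e,r,_=obs["w9"]
R=Ro.from_euler('xyz',r,degrees=True).as_matrix()
print("lock in tool",R.T@(np.r_[m[3:5],.075]-e))
for X in [(0,off[1],.037),(0,off[1]-.006,.037),(0,off[1]-.006,.031)]: print(px(m[:3],m[5:7],e,r,R@np.array(X)+e))
E
python3 ls.py
```

```text
w2 [-1.000e-04 -7.710e-02 -1.425e-01] [-3.12e-01  2.00e-04  3.00e-04]
w3 [-1.000e-04 -7.710e-02 -1.425e-01] [-3.12e-01  1.00e-04  4.00e-04]
w4 [-0.0002 -0.0771 -0.1425] [-3.12e-01  2.00e-04  3.00e-04]
w9 [ 0.0007 -0.08   -0.1425] [-3.115e-01 -2.000e-04  2.000e-04]
[-1.6000e-04 -7.8520e-02 -1.4256e-01  4.8185e-01 -2.8100e-02 -3.1000e-04
  3.0000e-04] [ 0.13  0.11 -0.11 -0.1   0.09  0.07  0.    0.01  0.06  0.12 -0.01 -0.1
  0.1 ]
slot [0.47722858 0.30836049]
key in tool [3.93082622e-04 4.83013031e-04 5.91520363e-20]
tcp target [ 0.48239575 -0.02839785]
lock in tool [-0.00038323 -0.00092444  0.06299927]
[257.48288716 221.20720745]
[257.48350945 212.25209318]
[257.49205176 216.04057356]
```

Re-estimated: keyway (0.4819, −0.0281), residuals 0.1 px, key within ~0.5 mm of the tool axis. Shift −0.4 mm in x and −0.9 mm in y, lower to 6 mm above the mouth, then look.

```bash
python3 -m creep '[[-0.0004,-0.0009,0.008,0,0,0,0],[-0.0004,-0.0009,0.016,0,0,0,0],[-0.0004,-0.0009,0.02,0,0,0,0],[-0.0004,-0.0009,0.02,0,0,0,0],[-0.0004,-0.0009,0.02,0,0,0,0]]'
python3 - <<'E'
from det import *
c,im=snap("w10")
zoom(im,(200,150,320,250),6,"w10z")
s=optics.camera("side")[:,:,::-1];zoom(s,(190,170,250,240),8,"s10")
E
```

```text
time: 13.6
ee_pos: [0.482, -0.0292, 0.1182]
tcp_rot: [180.0, -0.0, -158.0]
wrist_force: [-0.4, -0.1, 0.1]
opening: 0.0083
qd 0.49 [ 0.482  -0.0292  0.1182] [ 1.8000e+02 -1.0000e-02 -1.5798e+02]
```

View pics/w10z.png

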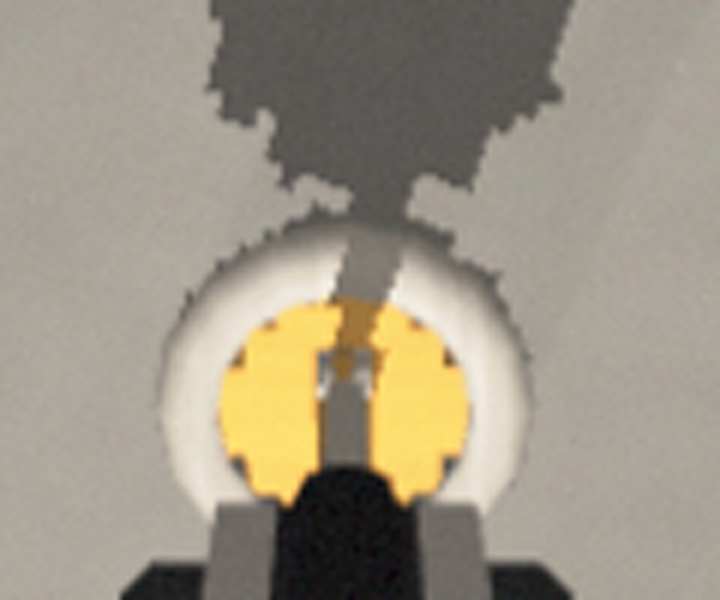

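View pics/s10.png

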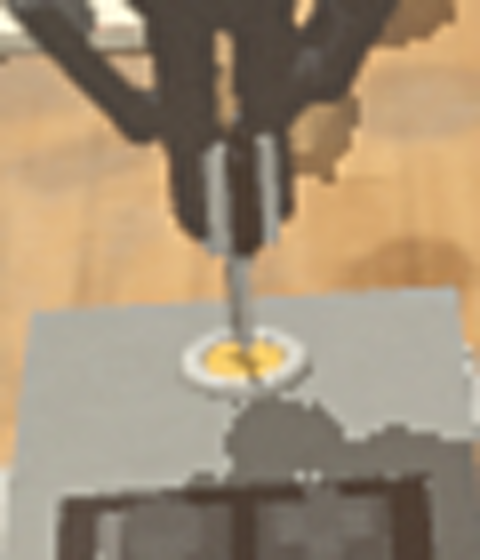

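The blade (zoom x 326–368) sits centred over the slot (318–373), tip just over the mouth. Lowering in small steps.

```bash
python3 -m creep '[[-0.0002,0,0.003,0,0,0,0],[-0.0002,0,0.006,0,0,0,0],[-0.0002,0,0.008,0,0,0,0],[-0.0002,0,0.01,0,0,0,0],[-0.0002,0,0.01,0,0,0,0]]'
python3 - <<'E'
from det import *
c,im=snap("w11")
zoom(im,(200,150,320,250),6,"w11z")
o=bot.get_obs();print(o['wrist_force'],o['torque'])
E
```

```text
time: 14.2
ee_pos: [0.482, -0.0292, 0.1079]
tcp_rot: [180.0, -0.0, -158.0]
wrist_force: [-0.3, -1.2, -0.2]
opening: 0.0084
qd 0.48 [ 0.482  -0.0292  0.1079] [ 1.7999e+02 -3.0000e-02 -1.5798e+02]
[ 1.0394987   0.55413565 -1.02281071] [-0.01065778  0.02693345 -0.03518702]
```

View pics/w11z.png

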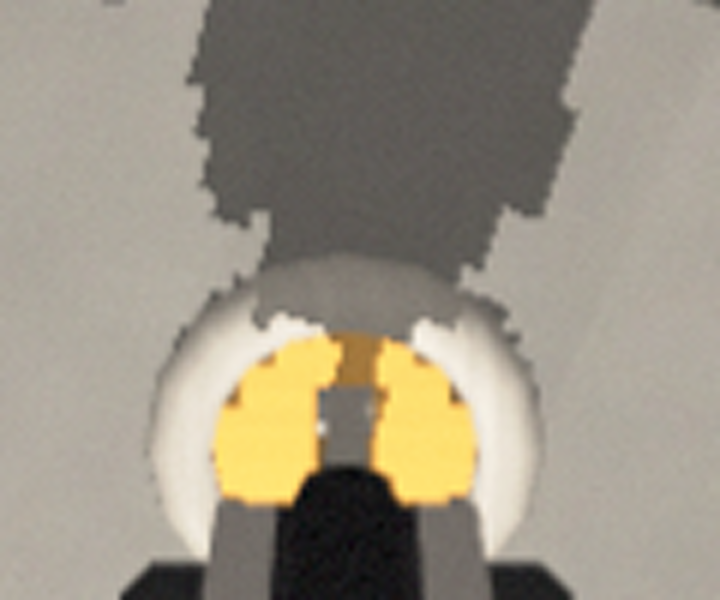

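The tip is 4 mm inside with no force; the blade looks ~0.7 mm toward the near (−y tool) end of the slot, so I'll shift +0.6 mm and go on to the first pins.

```bash
python3 -m creep '[[0,0.0006,0.001,0,0,0,0],[0,0.0006,0.002,0,0,0,0],[0,0.0006,0.003,0,0,0,0],[0,0.0006,0.004,0,0,0,0],[0,0.0006,0.004,0,0,0,0]]' 90
python3 -m creep '[[0.001,0,0.001,0,0,0,0],[-0.001,0,0.002,0,0,0,0],[0.001,0,0.003,0,0,0,0],[-0.001,0,0.004,0,0,0,0],[0.001,0,0.005,0,0,0,0],[-0.001,0,0.006,0,0,0,0],[0.001,0,0.006,0,0,0,0],[0,0,0.006,0,0,0,0]]'
```

```text
time: 14.75
ee_pos: [0.4819, -0.0286, 0.1041]
tcp_rot: [180.0, -0.0, -158.0]
wrist_force: [-0.5, -0.2, -0.7]
opening: 0.0077
time: 15.55
ee_pos: [0.482, -0.0285, 0.0981]
tcp_rot: [180.0, 0.0, -158.0]
wrist_force: [0.9, 0.9, -0.5]
opening: 0.0078
```

```bash
python3 -m creep '[[0.001,0,0.001,0,0,0,0],[-0.001,0,0.002,0,0,0,0],[0.001,0,0.003,0,0,0,0],[-0.001,0,0.004,0,0,0,0],[0.001,0,0.005,0,0,0,0],[-0.001,0,0.006,0,0,0,0],[0.001,0,0.007,0,0,0,0],[-0.001,0,0.008,0,0,0,0]]'
python3 -m creep '[[0.002,0,0.001,0,0,0,0],[0,0,0.002,0,0,0,0],[0.002,0,0.003,0,0,0,0],[0,0,0.004,0,0,0,0],[0.001,0,0.004,0,0,0,0]]'
python3 - <<'E'
from det import *
c,im=snap("w12")
zoom(im,(200,150,320,250),6,"w12z")
s=optics.camera("side")[:,:,::-1];zoom(s,(190,170,250,240),8,"s12")
E
```

```text
time: 16.35
ee_pos: [0.4827, -0.0285, 0.091]
tcp_rot: [-180.0, -0.0, -158.0]
wrist_force: [-6.0, -2.8, 7.9]
opening: 0.0078
time: 16.85
ee_pos: [0.4818, -0.0286, 0.0858]
tcp_rot: [180.0, -0.0, -158.0]
wrist_force: [2.9, 0.3, -1.3]
opening: 0.008
qd 1.5 [ 0.4818 -0.0286  0.0858] [ 1.7998e+02 -5.0000e-02 -1.5798e+02]
```

View pics/w12z.png

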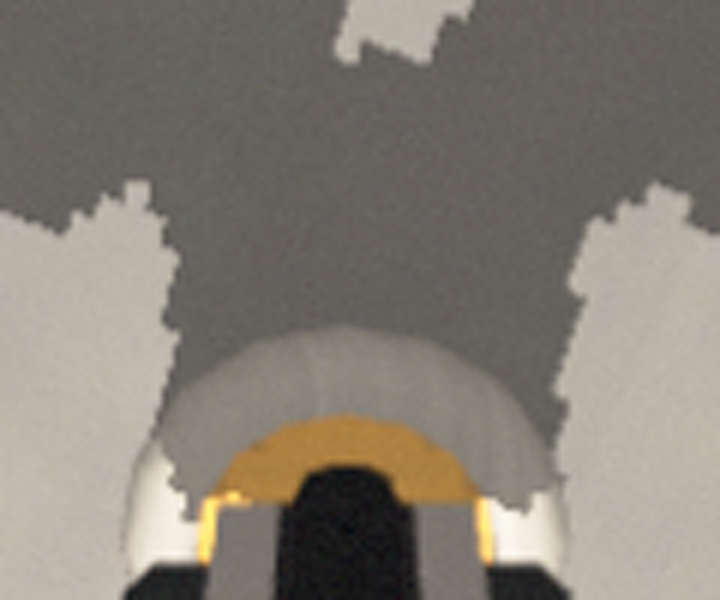

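View pics/s12.png

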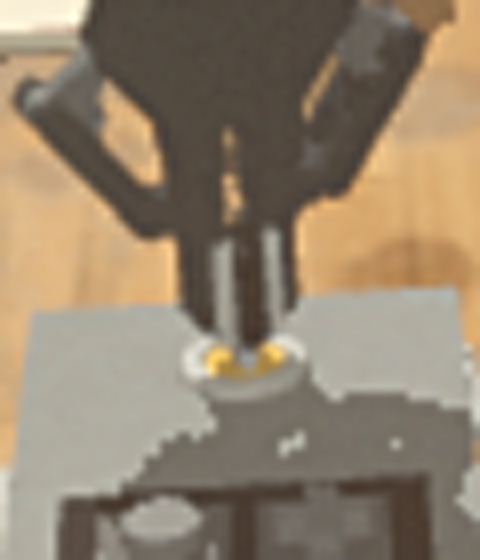

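The bow stays at the same place in the grip (top at zoom row 467), so no slip; 3.7 mm to go.

```bash
python3 -m creep '[[0.0007,0,0.001,0,0,0,0],[-0.0007,0,0.002,0,0,0,0],[0.0007,0,0.003,0,0,0,0],[-0.0007,0,0.0035,0,0,0,0],[0,0,0.004,0,0,0,0],[0,0,0.004,0,0,0,0],[0,0,0.004,0,0,0,0]]'
```

```text
time: 17.65
ee_pos: [0.482, -0.0286, 0.0823]
tcp_rot: [180.0, 0.0, -158.0]
wrist_force: [0.9, 1.2, 1.4]
opening: 0.0077
```

```bash
python3 -m creep '[[0,0,0.0006,0,0,0,0],[0,0,0.001,0,0,0,0],[0,0,0.001,0,0,0,0],[0,0,0.001,0,0,0,0]]'
```

```text
time: 18.05
ee_pos: [0.4821, -0.0286, 0.0819]
tcp_rot: [-180.0, 0.0, -158.0]
wrist_force: [-0.7, 0.5, 6.2]
opening: 0.0081
```

6 N at z=0.0819 means the shoulder is on the face. A look, then turn clockwise.

```bash
python3 - <<'E'
from det import *
c,im=snap("w13")
zoom(im,(200,150,320,250),6,"w13z")
E
python3 -m creep '[[0,0,0,0,0,0.1,0],[0,0,0,0,0,0.2,0],[0,0,0,0,0,0.3,0],[0,0,0,0,0,0.4,0],[0,0,0,0,0,0.5,0],[0,0,0,0,0,0.6,0],[0,0,0,0,0,0.6,0]]'
python3 -c "
from workcell import bot
o=bot.get_obs();print(o['torque'],o['wrist_force'])"
```

```text
qd 0.04 [ 0.4821 -0.0286  0.0819] [-1.7998e+02  3.0000e-02 -1.5798e+02]
time: 18.8
ee_pos: [0.4819, -0.0286, 0.082]
tcp_rot: [180.0, 0.0, 167.5]
wrist_force: [-3.3, 1.0, 8.3]
opening: 0.0076
[0.08028538 0.65050199 0.0378083 ] [-3.27484921  0.95642045  8.25015493]
```

View pics/w13z.png

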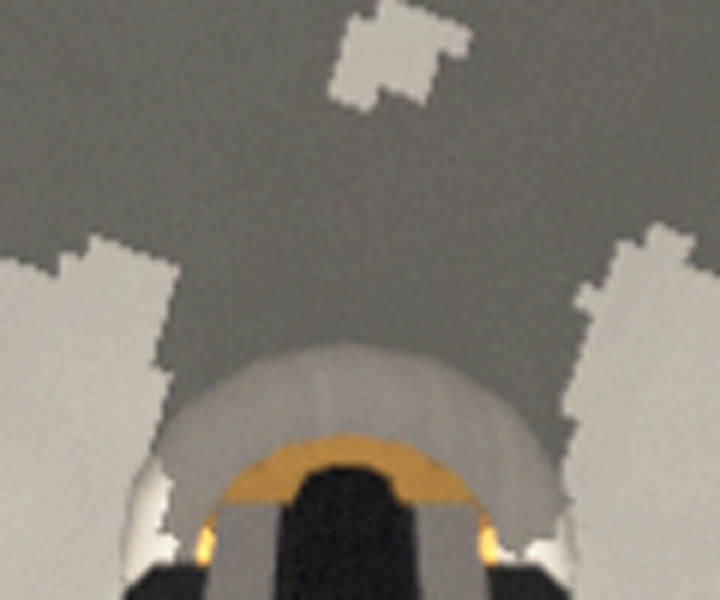

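```bash
python3 -m creep '[[0.0003,0,0,0,0,0.1,0],[0.0003,0,0,0,0,0.2,0],[0.0003,0,0,0,0,0.3,0],[0.0003,0,0,0,0,0.4,0],[0.0003,0,0,0,0,0.5,0],[0.0003,0,0,0,0,0.6,0],[0.0003,0,0,0,0,0.7,0],[0.0003,0,0,0,0,0.7,0]]'
python3 - <<'E'
from workcell import bot
o=bot.get_obs();print(o['torque'],o['wrist_force'])
from det import *
c,im=snap("w14")
zoom(im,(200,150,320,250),6,"w14z")
E
```

```text
time: 19.6
ee_pos: [0.4816, -0.0285, 0.082]
tcp_rot: [180.0, 0.0, 127.4]
wrist_force: [-2.9, 1.2, 8.7]
opening: 0.0076
[0.19277943 0.66593854 0.11009093] [-2.87674154  1.17677629  8.70945484]
qd 5.18 [ 0.4816 -0.0285  0.082 ] [179.98   0.   127.35]
```

View pics/w14z.png

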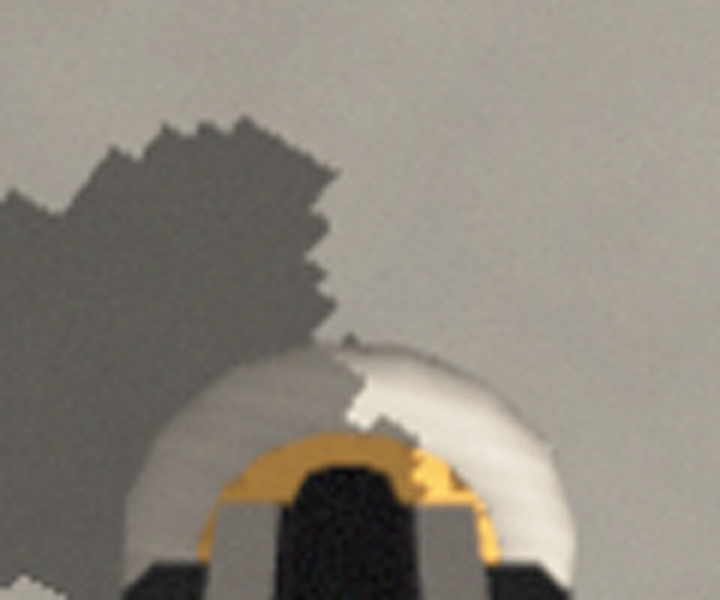

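Torque 0.11 N m matches the spring at plug ≈1.1 rad. Continue.

```bash
python3 -m creep '[[0.0002,0.0002,0,0,0,0.1,0],[0.0002,0.0002,0,0,0,0.2,0],[0.0002,0.0002,0,0,0,0.3,0],[0.0002,0.0002,0,0,0,0.4,0],[0.0002,0.0002,0,0,0,0.46,0],[0.0002,0.0002,0,0,0,0.46,0],[0.0002,0.0002,0,0,0,0.46,0]]'
python3 - <<'E'
from workcell import bot
o=bot.get_obs();print(o['torque'],o['wrist_force'],o['q'])
E
```

```text
time: 20.35
ee_pos: [0.4816, -0.0283, 0.082]
tcp_rot: [180.0, 0.0, 101.2]
wrist_force: [-3.2, 0.2, 8.2]
opening: 0.0078
[0.02690285 0.75578157 0.0910337 ] [-3.19987504  0.15077174  8.1620888 ] [-3.35482757e+00 -4.54902438e+00 -1.59841221e+01  7.85594523e+01
 -4.85092967e-03 -1.45440024e+01]
```

```bash
python3 -m creep '[[0,0,0,0,0,0.04,0],[0,0,0,0,0,0.08,0],[0,0,0,0,0,0.1,0],[0,0,0,0,0,0.1,0],[0,0,0,0,0,0.1,0]]'
python3 - <<'E'
from workcell import bot,optics
for i in range(4):
    o=bot.get_obs();print(o['torque'],o['wrist_force'],o['tcp_rot'][2]);optics.camera("top")
E
```

```text
time: 20.85
ee_pos: [0.4815, -0.0282, 0.082]
tcp_rot: [180.0, -0.0, 95.5]
wrist_force: [-3.3, -0.2, 9.2]
opening: 0.0078
[0.07589597 0.80216331 0.19572849] [-3.26743274 -0.24154098  9.20570072] 95.46769625317576
[0.11790205 0.77153403 0.12673213] [-3.07534314  0.67347295  8.69596712] 95.4690009834789
[0.15908277 0.74724319 0.21058472] [-3.51349479  0.96107566  8.92196162] 95.4681025094684
[0.0822783  0.78288955 0.17691373] [-3.58434585  1.38235542  8.34239038] 95.46820922807771
```

```bash
python3 -m creep '[[0,0,0,0,0,0.03,0],[0,0,0,0,0,0.06,0],[0,0,0,0,0,0.06,0],[0,0,0,0,0,0.06,0]]'
python3 - <<'E'
from det import *
t=[]
for i in range(4):
    o=bot.get_obs();t.append(o['torque'][2]);optics.camera("top")
print(np.mean(t),t,o['wrist_force'],o['tcp_rot'])
c,im=snap("w15")
zoom(im,(190,150,330,270),5.5,"w15z")
s=optics.camera("side")[:,:,::-1];zoom(s,(165,150,285,270),5,"s15")
cv2.imwrite("pics/top15.png",optics.camera("top")[:,:,::-1])
E
```

```text
time: 21.45
ee_pos: [0.4817, -0.0281, 0.0821]
tcp_rot: [180.0, -0.0, 92.0]
wrist_force: [-3.4, 0.3, 8.5]
opening: 0.0074
0.26665207138116576 [np.float64(0.19170042952262537), np.float64(0.27722109655736904), np.float64(0.35594452762749995), np.float64(0.24174223181716858)] [-3.31450502  1.24788783  7.77467201] [ 1.79982431e+02 -5.00746651e-03  9.20427468e+01]
qd 0.1 [ 0.4817 -0.0282  0.082 ] [ 1.7998e+02 -1.0000e-02  9.2040e+01]
```

View pics/w15z.png

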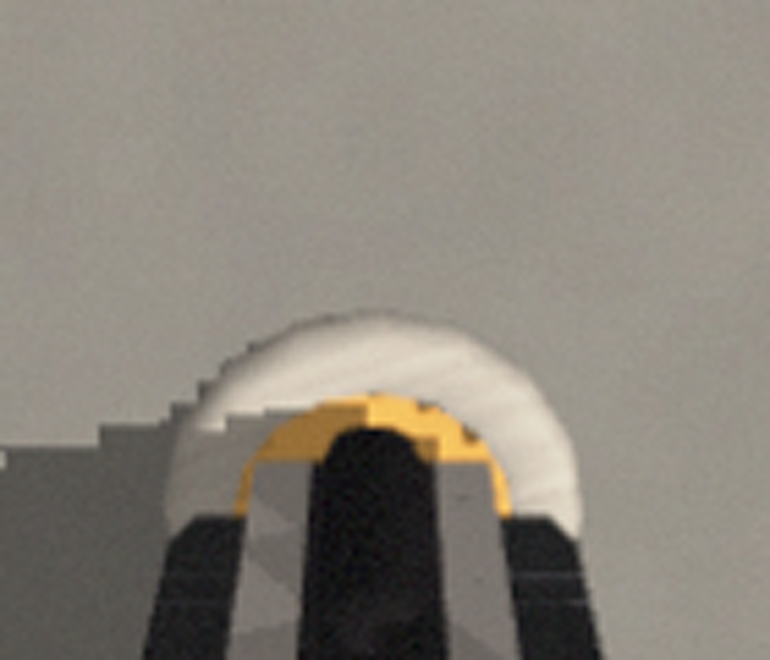

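View pics/s15.png

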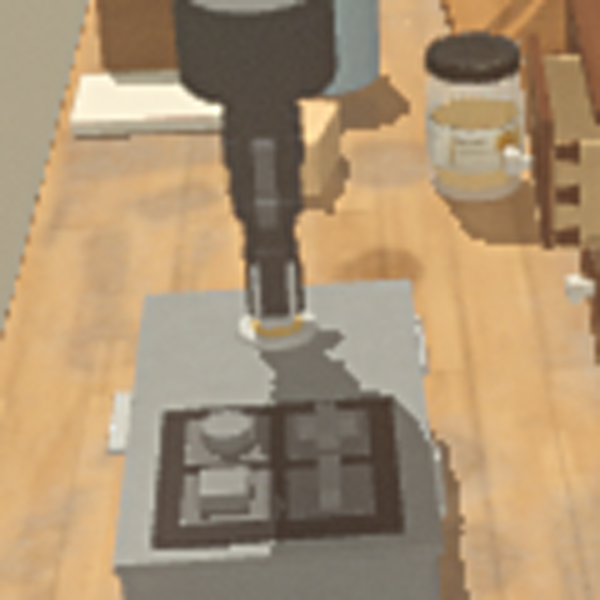

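View pics/top15.png

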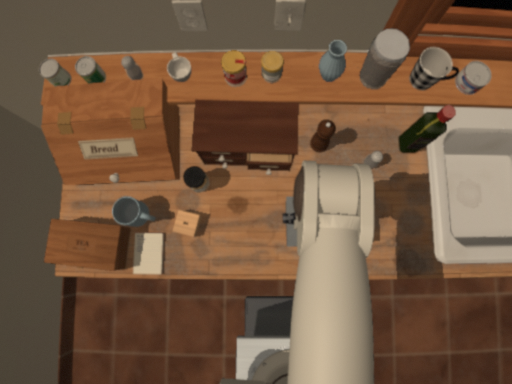

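Torque rose to 0.27 N m (spring maximum 0.16), so the plug is on its stop. The buttons are up, and the mug (128,212), jar (195,178) and shaker (375,158) are where they began. I'll ease back 0.03 rad, let it settle, and check.

```bash
python3 -m creep '[[0,0,0,0,0,-0.03,0],[0,0,0,0,0,-0.03,0],[0,0,0,0,0,-0.03,0],[0,0,0,0,0,-0.03,0],[0,0,0,0,0,-0.03,0],[0,0,0,0,0,-0.03,0],[0,0,0,0,0,-0.03,0]]'
python3 - <<'E'
from det import *
t=[]
for i in range(5):
    o=bot.get_obs();t.append(o['torque'][2]);optics.camera("side")
print(np.mean(t),o['wrist_force'],o['tcp_rot'],o['ee_pos'],o['opening'],np.abs(o['qd']).max())
print(bot.job_done())
E
```

```text
time: 22.5
ee_pos: [0.4817, -0.0281, 0.082]
tcp_rot: [180.0, -0.0, 93.8]
wrist_force: [-2.4, 0.2, 7.8]
opening: 0.0077
0.1663798770423955 [-2.45549309  0.96597112  8.02880029] [ 1.79984637e+02 -6.93048744e-03  9.37497294e+01] [ 0.48164046 -0.02818039  0.08197685] 0.007461070854935843 0.0697814949841555
the job is handed in; nothing more can be done
None
```

The box should now be unlocked: I pressed the three buttons, put the key fully home, and turned it clockwise. The arm is still holding it turned against the spring. I handed the job in at about 23 s of the 72 s allowed; no verdict was reported.

- **Buttons:** I pressed round, square and cross in that order, alone and right down (13 to 20 N; they need 5.2 N). The bar was left alone, and the last side view showed no button down.
- **Key in the lock:** I lifted the key from the stand and rocked it past both pairs of pins. The shoulder met the plug face at the expected height, with a 6 N push.
- **Turn:** I turned the key until the torque jumped to 0.27 N m, more than the spring's 0.16 N m maximum, so the plug was on its stop. I then eased back 0.03 rad. The last check read 0.17 N m, a total key turn of about 108°, no movement, and the 90 N grip setting still on the key.
- **Bystanders:** The mug, jar and shaker were in the same places in the final top view as in the first.

**Disagreement:** the wrist camera's calibration reading changed by 2–3 mm between calls. I worked out its offset again from lock sightings at opposite wrist angles, which moved the lock estimate by about 1.4 mm, and used that for the insertion. The stand-corner heights from two views came out at 40 to 51 mm against the stated 38 mm, because those views were close together, so I went by the stated height there.

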